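# Pack the dominoes into their magazine

### The job

Put the dominoes away in their clear magazine: pull the sprung gate open by its red knob and park the knob in the side notch so that it stays open by itself, drop every loose domino flat into the tube, and then push the whole stack down with the blue-handled rod until the orange follower bottoms out firmly. Stand the rod back in its wooden stand and free the knob from its notch so that the gate is fully shut over the tube. Leave the cup, saucer, dish and domino box where they are.

Things in the scene. Friction and masses are not known exactly. Their poses are not given: they have to be found in the camera images.
- magazine: Fixed domino magazine: wooden base 100 x 195 x 10 mm (x -50 to 50, y -50 to 145), on it an upright clear tube, inside 27 mm along x and 54 mm along y, walls 4 mm. Origin on the table under the tube's axis, z up. A deck carries the sprung gate from the tube towards +y. A slot in the tube's +x wall shows the follower's orange flag.
- magazine_mouth (a point): Centre of the tube's flared aluminium mouth: rim 40 x 67 mm, 152 mm above the table; the throat, 27 x 54 mm, is 8 mm lower. Both long sides (facing +x and -x) are cut away for the fingers, 36 mm wide, from the rim down to 124 mm above the table, so a hand closing along x can let a domino go inside. Axes as the magazine's: a domino goes in lying flat with its long side along y.
- notch (a point): Where the knob's centre rests when parked in the notch: x = -14, y = 118, z = 190 mm in the magazine's frame; axes as the magazine's. Along the gate's path grey walls 158 to 170 mm above the table stand 7 to 26 mm either side of the line x = 0, from y = 40 to 141; the wall on the -x side has a gap, the notch, from y = 113 to 133.
- knob_c (a point): Centre (half-way up) of the red knob on the gate, an upright cylinder 18 mm across and 36 mm tall, 172 to 208 mm above the table. With the gate shut it stands at x = 0, y = 46 mm in the magazine's frame. Below it a 10 mm pin runs between the grey walls.
- gate (a joint): Steel gate, a 4 mm plate 153 to 157 mm above the table over the mouth: 0 = shut, grows as it is pulled towards the magazine's +y, at most 0.080 m. A spring (2 N shut, 5 N open) pulls it shut. The mouth is clear above 0.070. With the knob in the notch it rests at 0.072.
- knob (a joint): The knob's sideways slide on the gate, towards the magazine's -x: 0 = in line, 0.014 m = fully in the notch; slight friction. It can go sideways only with the gate pulled past 0.072; in the notch it holds the gate open until moved back to 0 (first pull a few mm more towards +y), when the spring shuts the gate.
- follower (a joint): Orange plate in the tube on which the dominoes come to lie: 0 = its top 82 mm above the table, grows as it goes down, 0.066 m = bottomed out, top 16 mm above the table. Starts at 0 to 0.008. It is stiff: stays where it is and takes a push of about 7 N all the way down; 14 to 20 N tells the bottom.
- rod: Loose packing rod, 180 mm long, 70 g: wooden shaft 18 mm across from its flat foot to 120 mm, then a square blue handle 22 x 22 mm (flat sides across its x and y) to the top. Origin at the centre of its foot, z along the rod towards the handle. Stands upright in the stand with its foot 10 mm above the table.
- rod_c (a point): Centre of the rod, half-way up, 90 mm from foot and top; axes as the rod's. When the rod stands in its stand this is 100 mm above the table.
- stand_hole (a point): Centre of the mouth of the hole in the fixed wooden rod stand (block 70 x 70 x 60 mm), 60 mm above the table; the hole is 22 mm square and 50 mm deep with a 4 mm chamfer.
- domino1_c (a point): Centre of ivory domino 1, 48 mm (its x) by 24 mm (its y) by 12 mm thick (its z), 25 g, black pips on top; starts flat on the table. Three to five such dominoes are there.
- domino2_c (a point): Centre of ivory domino 2, 48 mm (its x) by 24 mm (its y) by 12 mm thick (its z), 25 g, black pips on top; starts flat on the table. Three to five such dominoes are there.
- domino3_c (a point): Centre of ivory domino 3, 48 mm (its x) by 24 mm (its y) by 12 mm thick (its z), 25 g, black pips on top; starts flat on the table. Three to five such dominoes are there.
- domino4_c (a point): Centre of ivory domino 4, 48 mm (its x) by 24 mm (its y) by 12 mm thick (its z), 25 g, black pips on top; starts flat on the table. Three to five such dominoes are there.
- domino5_c (a point): Centre of ivory domino 5, 48 mm (its x) by 24 mm (its y) by 12 mm thick (its z), 25 g, black pips on top; starts flat on the table. Three to five such dominoes are there.
- saucer: White ceramic espresso saucer, 110 mm across, 14 mm high; origin under its centre. Leave alone.
- cup: White espresso cup 60 mm across, 52 mm high, on the saucer; origin under its centre. Leave alone.
- dish: Aluminium dish 110 mm across, 25 mm high; origin under its centre. Leave alone.
- domino_box: Open brown wooden domino box 85 x 200 x 45 mm; origin under its centre. Leave alone.
There are look-alikes about, which are no part of the job. Of the things like the rod, leave any that is black or pink; of the rest the smaller one is meant.

How it is judged:
By the outcome, as a careful person would: the job done as asked, in the order asked, and still so for the second after the job is handed in, with the robot touching nothing.
Of domino1, domino2, domino3, domino4, domino5 only 3 to 5 are there at a start; the rules pass over those that are not, and their reading is None.
At some moment in a run one of domino1, domino2, domino3, domino4, domino5 may be knocked a few centimetres aside while the robot is not near it.
It also fails if it takes over 210 s, if anything falls off the work surface, if the arm or the gripper's body presses on something with over 40 N, if the wrist force passes 120 N, or if a joint passes its speed limit or range.

### The arm

A 6-joint arm with a two-finger parallel gripper is mounted at the origin on the work surface. World frame = base frame: x ahead of the robot, y to its left, z up, the work surface at z = 0. Lengths are in m, angles in rad, forces in N, time in s.
With the tool pointing down it reaches from about 0.2 to 0.875 m from the base axis. Payload 3.4 kg.
Tool frame: the origin (TCP) lies between the finger pads; the fingertips stand 25 mm ahead of it and the grasp point (between the pads) lies 6 mm ahead of it (r.nose_length is the z of the fingertips in the tool frame, in m); z points along the fingers, x is the direction in which the jaws open and shut, and the axes are right-handed (so a half turn about z gives the same grasp; the last joint's range is limited). The gripper opens to 94 mm and grips with 3 to 60 N. Pads are 16 mm wide; open, the fingers measure 119 mm over their backs; the gripper's body (75 mm by 177 mm) begins 78 mm behind the grasp point.
Start: joints at [-1.445, 0.276, 1.505, -0, 1.361, -0.121], TCP at [0.14, -0.558, 0.23] pointing down, gripper open.
Joint ranges: [-2.89, 2.89], [-0.75, 2.08], [0.22, 2.7], [-1.18, 4.32], [0.11, 2.71], [-2.7, 2.7]. Speed limits (rad/s): [2.57, 2.57, 3.14, 3.14, 3.14, 3.14].

### API

Orientations are given as a unit quaternion [w, x, y, z].
In Python, from plant import r, gripper_to, inverse_kinematics, vision, models, telemetry gives the robot as it stands. Calls block until the motion is done:
- r.move_to(position, orientation): joint-space move of the TCP to a pose.
- r.move_l(position, rot=None, vel=0.15, guard=None): straight line of the TCP; rot=None keeps the orientation; vel is the mean speed in m/s. With guard (N) it stops when the force on the tool has changed by that much, and returns True; else False.
- r.movej(angles): joint-space move.
- gripper_to(opening, f_grip=None): finger opening in m; f_grip is the grip in N (None keeps the last); returns when the fingers have stopped.
- r.hold(seconds).
- inverse_kinematics(position, orientation): joint angles nearest the present ones, or None.
- vision.snapshot(name): name is "scene" or "top" or "wrist"; returns the picture (384x512x3 uint8, red, green, blue); there is no depth.
- vision.get_calibration(name): a dict with "fx", "fy", "cx", "cy" (pixels), "position" and "orientation" of the camera in the world. Camera axes: x right, y down, z forward; pixel columns grow to the right and rows downward; lengths in m; the calibration is good to about 2 mm. A picture is of the moment at which its call begins: read the wrist's pose just before it. get_calibration takes no time and is no camera call; for the wrist camera it gives the pose at the moment of the call.
A pose or a line that the arm cannot do raises r.PlanningError and nothing moves.
- r.sign_off(): hands the job in, once; it reports no verdict.
Trained networks look in the newest picture that a camera, given by its name, has taken for a name from the list of things; names that differ only in an ending like _2 or _b are one class to them, and where a whole thing is asked for, a point or a joint stands for the part that bears it (a point fixed in the world has none). Each returns a list of dicts, best first, with "score" (0 to 1); they miss things now and then, are a little off and sometimes report something else, mostly with a low value. They report only what shows in the picture. A call takes as long as a camera call. They do not tell look-alikes from the thing itself.
- models.boxes_of(thing, camera): "at" ([x, y, z] in m, in world coordinates, good to about 4 mm: the middle of the surface that is visible of it).
- models.regions_of(thing, camera): "pixels" (384x512 bool, what is visible of it).
- models.mark_of(thing, camera): "at" ([x, y, z] in m, in world coordinates, good to about 4 mm: a listed point, or the origin of a listed thing).
Readings, each from a call of its own:
- telemetry.current_t(): time.
- telemetry.current_joints(): joint angles.
- telemetry.current_dq(): joint speeds.
- telemetry.current_joint_efforts(): joint torques, N m.
- telemetry.current_ee_pos(): TCP position.
- telemetry.current_tool_rot(): TCP orientation.
- telemetry.current_wrist_force(): force on the tool from outside, world axes, zero at the start.
- telemetry.current_torque(): the same for the moment, N m.
- telemetry.current_opening(): finger opening in m.
Only numpy, scipy, OpenCV 4.12 (cv2) and the standard library are available. Lean on these libraries where they do the work, as an engineer would, in place of code of your own. Each camera call takes 0.05 s, during which the arm holds its last target. There are 200 camera calls.

## Working session

There is one attempt and no reset: what is moved stays moved. The work goes in short steps, each a Python script; the robot and the scene stay as the last script left them, time stands still between calls to the robot, and variables do not carry over. Pictures are saved under pics/ and viewed, about 12 in all and at most 16, crops included, and the job is handed in when it is done.

```bash
ls; mkdir -p pics; python3 - <<'E'
from plant import r, vision, models, telemetry
import cv2, numpy as np
for c in ("scene","top"):
    im=vision.snapshot(c); cv2.imwrite(f"pics/{c}0.png",im[:,:,::-1])
    k=vision.get_calibration(c); print(c,k)
    for t in ["magazine","magazine_mouth","notch","knob_c","rod","rod_c","stand_hole","domino1_c","saucer","cup","dish","domino_box"]:
        print(t,[(np.round(d["at"],3).tolist(),round(d["score"],2)) for d in models.mark_of(t,c)])
print(telemetry.current_t())
E
```

```text
pics
scene {'fx': 416.91864159452393, 'fy': 416.91864159452393, 'cx': 258.70643242996346, 'cy': 190.24984834223474, 'position': array([ 0.92671742, -0.65004974,  1.36173022]), 'orientation': array([-0.25355306,  0.92262878,  0.28057821, -0.07578161])}
magazine [([0.501, 0.17, -0.0], 0.82)]
magazine_mouth [([0.5, 0.173, 0.153], 0.96), ([0.582, -0.334, 0.058], 0.21)]
notch [([0.511, 0.294, 0.191], 0.69), ([0.46, -0.098, 0.006], 0.56)]
knob_c [([0.448, -0.349, 0.003], 0.66), ([0.509, 0.217, 0.186], 0.43)]
rod [([0.678, -0.341, 0.118], 0.82), ([0.542, -0.434, 0.001], 0.79), ([0.678, -0.341, -0.001], 0.79), ([0.587, -0.337, 0.012], 0.71), ([0.588, -0.337, 0.1], 0.71), ([0.544, -0.436, 0.132], 0.69), ([0.627, -0.425, 0.09], 0.56), ([0.628, -0.432, 0.002], 0.51)]
rod_c [([0.678, -0.341, 0.118], 0.82), ([0.542, -0.434, 0.001], 0.79), ([0.678, -0.341, -0.001], 0.79), ([0.587, -0.337, 0.012], 0.71), ([0.588, -0.337, 0.1], 0.71), ([0.544, -0.436, 0.132], 0.69), ([0.627, -0.425, 0.09], 0.56), ([0.628, -0.432, 0.002], 0.51)]
stand_hole [([0.582, -0.332, 0.06], 0.65)]
domino1_c [([0.458, -0.098, 0
[... 702 characters left out ...]
), ([0.584, -0.337, 0.01], 0.75), ([0.678, -0.342, 0.12], 0.73), ([0.537, -0.437, -0.001], 0.64), ([0.54, -0.436, 0.13], 0.61), ([0.626, -0.425, 0.089], 0.58), ([0.584, -0.338, 0.097], 0.49)]
rod_c [([0.628, -0.423, -0.001], 0.87), ([0.678, -0.344, 0.002], 0.83), ([0.584, -0.337, 0.01], 0.75), ([0.678, -0.342, 0.12], 0.73), ([0.537, -0.437, -0.001], 0.64), ([0.54, -0.436, 0.13], 0.61), ([0.626, -0.425, 0.089], 0.58), ([0.584, -0.338, 0.097], 0.49)]
stand_hole [([0.585, -0.338, 0.062], 0.92)]
domino1_c [([0.458, -0.1, 0.007], 0.58)]
saucer [([0.656, -0.024, 0.002], 0.72)]
cup [([0.654, -0.022, 0.003], 0.95)]
dish [([0.317, 0.312, 0.002], 0.78)]
domino_box [([0.751, -0.193, -0.001], 0.58)]
1.3
```

```bash
python3 - <<'E'
import cv2
for c in ("scene","top"):
    im=cv2.imread(f"pics/{c}0.png"); cv2.imwrite(f"pics/{c}0b.png",cv2.resize(im,(800,600),interpolation=cv2.INTER_CUBIC))
E
```

```text
(no output)
```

View pics/scene0b.png

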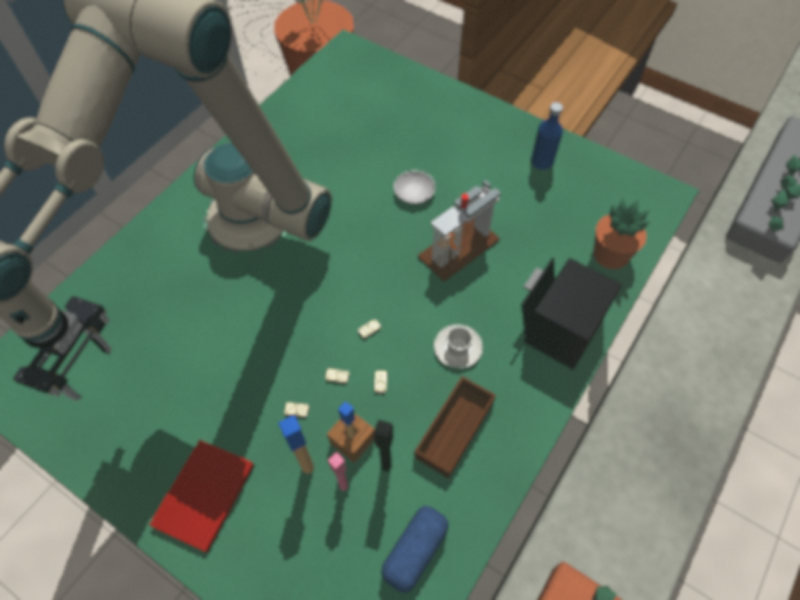

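View pics/top0b.png

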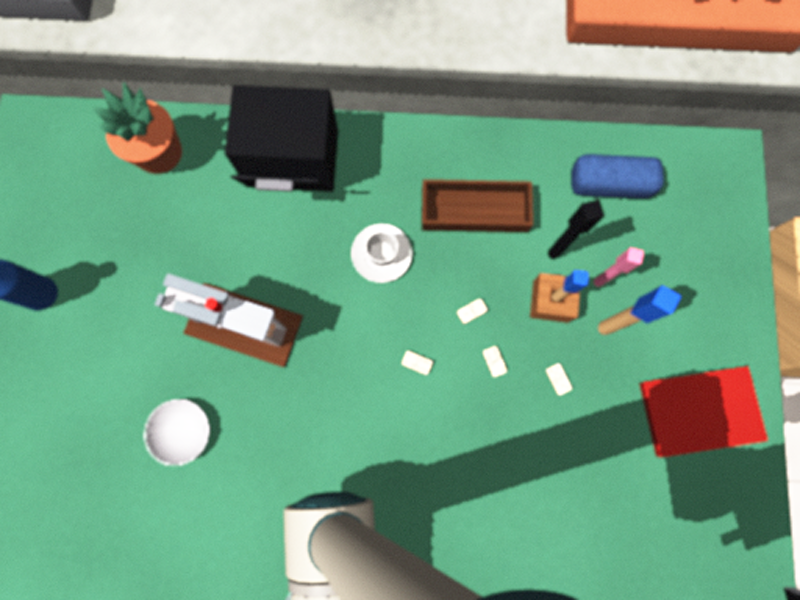

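The top view shows four loose dominoes at (472,311), (417,362), (494,361) and (558,379).

Rod-like things in the top view:
- Small blue rod in the wooden stand at (576,281).
- Bigger blue rod at (655,303).
- Pink rod at (628,262).
- Black rod at (590,215).

The rod meant is the small blue one in the stand. I'll confirm that in a crop before grasping it. Next I measure the magazine closely with the wrist camera.

```bash
cat > h.py <<'E'
from plant import r, gripper_to, inverse_kinematics, vision, models, telemetry
import numpy as np, cv2
from scipy.spatial.transform import Rotation as R
G=0.006
def q(yaw):            # tool z down, tool x at yaw
    x,y,z,w=(R.from_euler('z',yaw)*R.from_euler('x',np.pi)).as_quat(); return np.array([w,x,y,z])
def Rq(o): return R.from_quat([o[1],o[2],o[3],o[0]]).as_matrix()
def best_yaw(p,yaw):   # equivalent half turn with the smaller wrist travel
    c=[]
    j0=np.array(telemetry.current_joints())
    for y in (yaw,yaw+np.pi,yaw-np.pi):
        j=inverse_kinematics(p,q(y))
        if j is not None: c.append((abs(np.array(j)-j0)[5],y))
    return min(c)[1]
def ray(c,px,z):       # pixels (N,2) -> world at height z, c=calibration
    px=np.atleast_2d(px); d=np.c_[(px[:,0]-c["cx"])/c["fx"],(px[:,1]-c["cy"])/c["fy"],np.ones(len(px))]@Rq(c["orientation"]).T
    o=np.array(c["position"]); return o+d*((z-o[2])/d[:,2])[:,None]
def snap(cam,name=None,zoom=1):
    c=vision.get_calibration(cam); im=vision.snapshot(cam)
    if name: cv2.imwrite(f"pics/{name}.png",cv2.resize(im[:,:,::-1],None,fx=zoom,fy=zoom,interpolation=cv2.INTER_CUBIC))
    return c,im
def dominoes(cam,name=None):  # ivory blobs: (x,y,yaw of long side, long, short) at top height
    c,im=snap(cam,name); hsv=cv2.cvtColor(im,cv2.COLOR_RGB2HSV).astype(int)
    m=((im[:,:,0].astype(int)>im[:,:,1]-12)&(hsv[:,:,2]>130)&(hsv[:,:,1]<110)).astype(np.uint8)
    m=cv2.morphologyEx(m,cv2.MORPH_CLOSE,np.ones((5,5)))
    out=[]
    for k in cv2.findContours(m,cv2.RETR_EXTERNAL,cv2.CHAIN_APPROX_NONE)[0]:
        if len(k)<8: continue
        w=ray(c,k[:,0,:].astype(float),0.012)[:,:2]
        (x,y),(a,b),t=cv2.minAreaRect((w*1e3).astype(np.float32)); t=np.radians(t)
        if a<b: a,b,t=b,a,t+np.pi/2
        if 35<a<68 and 16<b<40: out.append((x/1e3,y/1e3,(t+np.pi/2)%np.pi-np.pi/2,a,b))
    return out
F=lambda: np.array(telemetry.current_wrist_force())
E
python3 - <<'E'
from h import *
for d in dominoes("top"): print(np.round(d,3))
m=np.array([0.5,0.2]); 
for s in (0,1):
    p=[0.5,0.2,0.42]; y=-0.19+(np.pi if s else 0)
    js=[inverse_kinematics(p,q(yy)) for yy in (y,y-2*np.pi)]
    print([None if j is None else np.round(j,2) for j in js])
    if all(j is None for j in js): continue
    r.move_to(p,q(y))
    c,im=snap("wrist",f"mag{s}"); print(np.round(c["position"],3))
    for t in ["magazine","magazine_mouth","notch","knob_c"]:
        print(t,[(np.round(d["at"],4).tolist(),round(d["score"],2)) for d in models.mark_of(t,"wrist")])
print(telemetry.current_t())
a=cv2.imread("pics/mag0.png");b=cv2.imread("pics/mag1.png")
cv2.imwrite("pics/mag.png",cv2.resize(np.hstack([a,b]),(800,300)) if b is not None else a)
E
```

```text
[ 0.444 -0.35   0.476 50.864 29.041]
[ 0.461 -0.099  1.218 51.597 27.416]
[ 0.47  -0.236  0.44  50.46  29.05 ]
[ 0.559 -0.194 -1.011 52.161 26.966]
[ 0.782  0.187 -1.519 65.697 18.839]
[array([ 0.25,  0.17,  1.19, -0.  ,  1.78,  0.44]), array([ 0.25,  0.17,  1.19, -0.  ,  1.78,  0.44])]
[0.515 0.281 0.574]
magazine [([0.4995, 0.1716, -0.0023], 0.66), ([0.5533, -0.1933, 0.0096], 0.34)]
magazine_mouth [([0.5002, 0.1747, 0.15], 0.8)]
notch [([0.517, 0.291, 0.1874], 0.94)]
knob_c [([0.6581, -0.0254, 0.0048], 0.56), ([0.5108, 0.218, 0.1918], 0.44)]
[array([ 0.25,  0.17,  1.19,  0.  ,  1.78, -2.7 ]), array([ 0.25,  0.17,  1.19,  0.  ,  1.78, -2.7 ])]
[0.483 0.121 0.574]
magazine [([0.5006, 0.1732, -0.0039], 0.57)]
magazine_mouth [([0.5, 0.1741, -0.0061], 0.74), ([0.5037, 0.1748, 0.1541], 0.63)]
notch []
knob_c [([0.5137, 0.2203, 0.1897], 0.51)]
7.5167
```

View pics/mag.png

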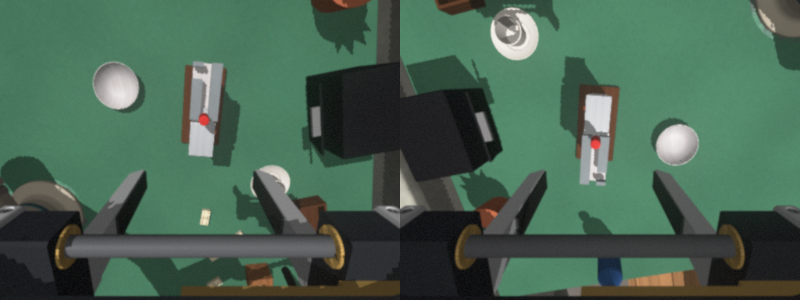

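Both wrist views show the magazine with its red knob (about (203,119) and (595,144) in the montage), the dish and the box. Now I extract the knob centre and rail direction from these two pictures.

```bash
python3 - <<'E'
from h import *
c1=vision.get_calibration("wrist"); p=np.array(telemetry.current_ee_pos()); print(p, R.from_matrix(Rq(telemetry.current_tool_rot())).as_euler('xyz'))
Z=R.from_euler('z',np.pi)
c0=dict(c1); c0["position"]=p+Z.apply(c1["position"]-p); o=c1["orientation"]
x,y,z,w=(Z*R.from_quat([o[1],o[2],o[3],o[0]])).as_quat(); c0["orientation"]=[w,x,y,z]
for c,n in ((c0,"mag0"),(c1,"mag1")):
    im=cv2.imread(f"pics/{n}.png")[:,:,::-1].astype(int)
    red=(im[:,:,0]>130)&(im[:,:,1]<60)&(im[:,:,2]<60); red[:, :150]=0; red[260:]=0; 
    l,lab,st,ce=cv2.connectedComponentsWithStats(red.astype(np.uint8)); i=1+np.argmax(st[1:,4])
    print(n,"knob px",ce[i],st[i],"w@.208",ray(c,ce[i],0.208)[0],"w@.19",ray(c,ce[i],0.19)[0])
    g=im.max(2)-im.min(2); grey=(g<40)&(im.min(2)>95)
    x0,y0=ce[i].astype(int); mk=np.zeros_like(grey); mk[y0-85:y0+85,x0-32:x0+32]=1; grey&=mk.astype(bool)
    k=max(cv2.findContours(grey.astype(np.uint8),cv2.RETR_EXTERNAL,cv2.CHAIN_APPROX_NONE)[0],key=cv2.contourArea)
    W=ray(c,k[:,0,:].astype(float),0.16)[:,:2]*1e3
    print(" grey",cv2.minAreaRect(W.astype(np.float32)))
    # long edges via LSD
    gr=cv2.cvtColor(im.astype(np.uint8),cv2.COLOR_RGB2GRAY)[y0-90:y0+90,x0-50:x0+50]
    L=cv2.createLineSegmentDetector().detect(gr)[0][:,0]; 
    for s in L:
        n_=np.hypot(*(s[:2]-s[2:])); 
        if n_>25:
            q_=ray(c,s.reshape(2,2)+[x0-50,y0-90],0.16); d=q_[1]-q_[0]; print("  len %.0f ang %.2f deg x0 %.0f"%(n_,np.degrees(np.arctan2(d[1],d[0]))%180-90,s[0]))
    cv2.imwrite(f"pics/{n}c.png",cv2.resize(im[y0-90:y0+90,x0-60:x0+60,::-1].astype(np.uint8),(400,600),interpolation=cv2.INTER_CUBIC))
cv2.imwrite("pics/magc.png",np.hstack([cv2.imread("pics/mag0c.png"),cv2.imread("pics/mag1c.png")]))
E
```

```text
[0.50000817 0.19999669 0.42000832] [3.14156925e+00 3.25005303e-05 2.95152835e+00]
mag0 knob px [260.05 147.25] [256 146   9   4  20] w@.208 [0.51317857 0.22710992 0.208     ] w@.19 [0.51299766 0.22453757 0.19      ]
 grey ((514.7677001953125, 225.92330932617188), (177.1761474609375, 54.578041076660156), 74.8150863647461)
  len 44 ang -15.92 deg x0 61
  len 68 ang -15.63 deg x0 36
  len 43 ang -14.58 deg x0 33
  len 36 ang 74.65 deg x0 74
  len 26 ang 75.06 deg x0 32
  len 72 ang -15.23 deg x0 68
  len 34 ang -16.91 deg x0 54
  len 60 ang -15.05 deg x0 55
  len 48 ang -16.71 deg x0 44
  len 28 ang -16.57 deg x0 81
  len 46 ang -15.47 deg x0 97
  len 96 ang -15.24 deg x0 21
mag1 knob px [252. 179.] [250 178   5   3   5] w@.208 [0.50527183 0.21269455 0.208     ] w@.19 [0.50635897 0.21722407 0.19      ]
 grey ((512.8787231445312, 228.77401733398438), (183.5435791015625, 56.26830291748047), 75.25320434570312)
  len 49 ang -16.02 deg x0 36
  len 104 ang -13.86 deg x0 62
  len 34 ang 74.83 deg x0 68
  len 63 ang -15.17 deg x0 31
  len 36 ang -17.32 deg x0 54
  len 36 ang -15.25 deg x0 42
  len 30 ang -18.98 deg x0 21
  len 49 ang -15.20 deg x0 2
  len 29 ang 76.84 deg x0 47
  len 93 ang -15.14 deg x0 79
```

View pics/magc.png

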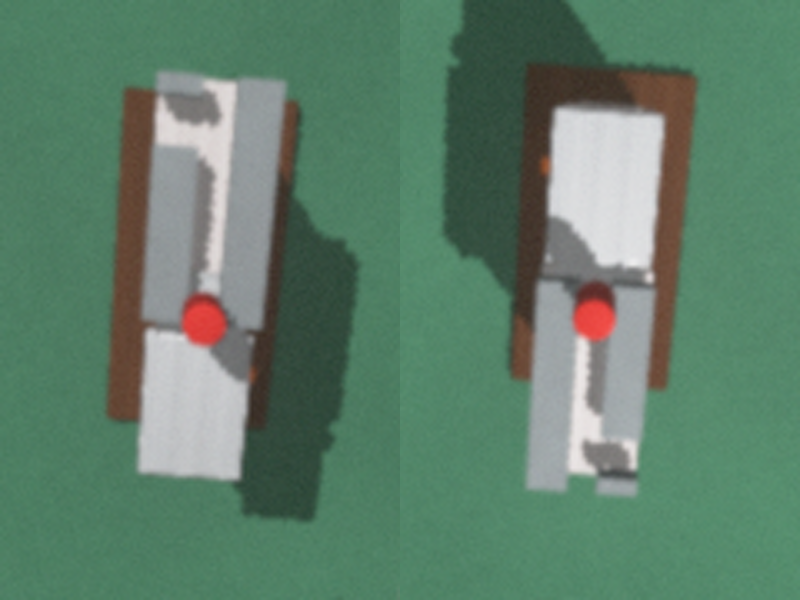

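```bash
cat >> h.py <<'E'
MY=-0.265; M=np.array([0.500,0.174])
def mag(x,y,z): # mm in magazine frame -> world
    c,s=np.cos(MY),np.sin(MY); return np.array([M[0]+(c*x-s*y)/1e3, M[1]+(s*x+c*y)/1e3, z/1e3])
def magF(f): c,s=np.cos(MY),np.sin(MY); return np.round([c*f[0]+s*f[1],-s*f[0]+c*f[1],f[2]],1)
E
python3 - <<'E'
from h import *
p=np.array(telemetry.current_ee_pos());c1=vision.get_calibration("wrist")
Z=R.from_euler('z',np.pi)
c0=dict(c1); c0["position"]=p+Z.apply(c1["position"]-p); o=c1["orientation"]
x,y,z,w=(Z*R.from_quat([o[1],o[2],o[3],o[0]])).as_quat(); c0["orientation"]=[w,x,y,z]
k=(ray(c0,[260.9,153.0],.208)[0]+ray(c1,[250.5,183.5],.208)[0])/2
print("knob",ray(c0,[260.9,153.0],.208)[0],ray(c1,[250.5,183.5],.208)[0],k,"pred",mag(0,46,208))
r.move_to(mag(0,46,280),q(MY)); gripper_to(0.05); f0=F()
print("guard",r.move_l(mag(0,46,201),vel=0.1,guard=6))
gripper_to(0.0,25); f=F(); print("grip",telemetry.current_opening(),magF(f-f0))
for dx in (-1,1):
    r.move_l(mag(dx,46,201),vel=0.02); print(dx,magF(F()-f0))
r.move_l(mag(0,46,201),vel=0.02)
for y in (60,80,100,116):
    r.move_l(mag(0,y,201),vel=0.08); print(y,magF(F()-f0))
print(telemetry.current_t())
E
```

```text
knob [0.51288821 0.21951967 0.208     ] [0.50845785 0.21845771 0.208     ] [0.51067303 0.21898869 0.208     ] pred [0.51204783 0.21839426 0.208     ]
guard False
grip 0.01729104573103908 [-1.4 -0.2  3.2]
-1 [-0.5 -0.6  2.6]
1 [-4.4 -0.2  6.3]
60 [-2.9 -3.2  7.2]
80 [-4.2 -2.8  6.7]
100 [-4.1 -4.7  7.1]
116 [-3.8 -5.8  7.9]
14.85
```

```bash
sed -i 's/M=np.array(\[0.500,0.174\])/M=np.array([0.49875,0.1743])/' h.py
python3 - <<'E'
from h import *
def go(x,y,z=201,**k): g=r.move_l(mag(x,y,z),vel=0.04,**k); print(x,y,g,magF(F()))
go(0,116); go(0,123,guard=8); go(-8,123,guard=8); go(-14.5,123,guard=8); go(-14.5,118,guard=8)
gripper_to(0.04); print(magF(F()))
r.move_l(mag(-14,118,290),vel=0.2)
r.move_to(mag(0,40,420),q(MY))
c,im=snap("wrist","park")
im=im[60:300,130:390,::-1]; cv2.imwrite("pics/parkc.png",cv2.resize(im,None,fx=2,fy=2,interpolation=cv2.INTER_CUBIC))
for t in ["knob_c","magazine_mouth"]: print(t,[(np.round(d["at"],4).tolist(),round(d["score"],2)) for d in models.mark_of(t,"wrist")])
print("pred",mag(-14,118,190),mag(0,0,152),telemetry.current_t())
E
```

```text
0 116 False [-2.1 -4.3  5.1]
0 123 False [-2.1 -5.2  5.3]
-8 123 False [-0.9 -4.6  5. ]
-14.5 123 False [-0.  -4.6  3.7]
-14.5 118 False [ 0.9 -2.2  3.2]
[0.2 0.3 0.1]
knob_c [([0.518, 0.2911, 0.1882], 0.6)]
magazine_mouth [([0.502, 0.1734, 0.1525], 0.75)]
pred [0.516144   0.29184764 0.19      ] [0.49875 0.1743  0.152  ] 18.3167
```

View pics/parkc.png

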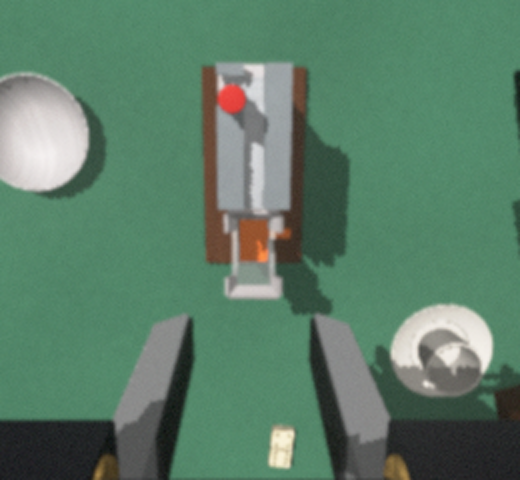

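The knob is parked at about (232,98) in the crop. The mouth is open with the orange follower visible at (255,240), so I start with the first domino.

```bash
cat >> h.py <<'E'
def fetch(d,tag):
    """look closely at the domino near d=(x,y,yaw), grasp it and lift; False if it failed"""
    yaw=best_yaw([d[0],d[1],0.2],d[2]+np.pi/2)
    cam=0.082*np.array([-np.sin(yaw),np.cos(yaw)])
    gripper_to(0.06); r.move_to([d[0]-cam[0],d[1]-cam[1],0.22],q(yaw))
    D=[e for e in dominoes("wrist",tag) if np.hypot(e[0]-d[0],e[1]-d[1])<0.035 and e[3]<60]
    print(tag,"want",np.round(d[:3],3),"see",[np.round(e,3) for e in D])
    if not D: return False
    e=min(D,key=lambda e:np.hypot(e[0]-d[0],e[1]-d[1])); yaw+=(e[2]-d[2]+np.pi/2)%np.pi-np.pi/2
    r.move_to([e[0],e[1],0.09],q(yaw)); hit=r.move_l([e[0],e[1],0.028],vel=0.12,guard=8)
    gripper_to(0.0,20); o=telemetry.current_opening(); print(" hit",hit,"opening",round(o,4))
    if not 0.02<o<0.028: gripper_to(0.06); r.move_l([e[0],e[1],0.15]); return False
    r.move_l([e[0],e[1],0.15],vel=0.25); return True
def drop(zt=156):
    r.move_to(mag(0,0,260),q(MY)); r.move_l(mag(0,0,182),vel=0.15); f0=F()
    hit=r.move_l(mag(0,0,zt),vel=0.05,guard=5)
    print(" drop hit",hit,"z",np.round(telemetry.current_ee_pos()[2],4),magF(F()-f0),"open",round(telemetry.current_opening(),4))
    return hit
E
python3 - <<'E'
from h import *
c=vision.get_calibration("wrist"); m=ray(c,[257,187.5],.152)[0]; print("mouth px->",m)
D=dominoes("top"); D=[d for d in D if d[3]<60]; 
for d in D: print(np.round(d,3))
d=min(D,key=lambda d:np.hypot(d[0]-.46,d[1]+.1))
if fetch(d,"d1"):
    drop()
print(telemetry.current_t())
E
```

```text
mouth px-> [0.49815663 0.17564847 0.152     ]
[ 0.46  -0.098  1.216 51.977 27.768]
[ 0.473 -0.345  0.475 52.562 27.826]
[ 0.47  -0.237  0.487 50.343 27.729]
[ 0.559 -0.193 -1.011 51.584 27.227]
[ 0.612 -0.362  0.677 41.672 20.736]
d1 want [ 0.46  -0.098  1.216] see [array([ 0.457, -0.097,  1.225, 47.646, 24.646])]
 hit False opening 0.0235
 drop hit False z 0.1559 [1.  0.8 0.3] open 0.0235
25.6583
```

```bash
cat >> h.py <<'E'
def release():
    gripper_to(0.036); r.move_l(mag(0,0,260),vel=0.25)
E
python3 - <<'E'
from h import *
release(); r.move_to(mag(0,-60,330),q(MY)); c,im=snap("wrist")
u=R.from_matrix(Rq(c["orientation"])).inv().apply(mag(0,0,120)-c["position"]); u=(u/u[2])[:2]*c["fx"]+[c["cx"],c["cy"]]; print(u)
x,y=u.astype(int); cv2.imwrite("pics/in1.png",cv2.resize(im[max(0,y-60):y+60,max(0,x-60):x+60,::-1],(480,480),interpolation=cv2.INTER_CUBIC)); print(telemetry.current_t())
E
```

```text
[257.36134875 124.54100871]
27.1667
```

View pics/in1.png

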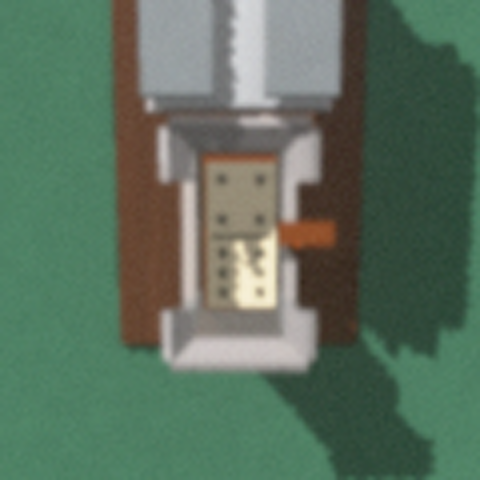

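The domino lies flat on the orange follower at (240,232). Now the others.

```bash
python3 - <<'E'
from h import *
n=0
for i in range(4):
    D=[d for d in dominoes("top") if d[3]<58 and d[3]>44 and np.hypot(d[0]-M[0],d[1]-M[1])>.12]
    print([np.round(d[:3],3).tolist() for d in D])
    if not D: break
    d=max(D,key=lambda d:d[1])
    if not fetch(d,f"d{i+2}"): continue
    if drop(): print("STOP"); break
    release(); n+=1
print(n,telemetry.current_t())
E
```

```text
[[0.472, -0.344, 0.47], [0.47, -0.236, 0.427], [0.56, -0.193, -1.011]]
d2 want [ 0.56  -0.193 -1.011] see [array([ 0.557, -0.192, -1.011, 48.597, 23.882])]
 hit False opening 0.0239
 drop hit False z 0.1559 [ 0.1  0.6 -1.3] open 0.0238
[[0.472, -0.344, 0.475], [0.47, -0.236, 0.431]]
d3 want [ 0.47  -0.236  0.431] see [array([ 0.467, -0.235,  0.442, 47.728, 24.689])]
 hit False opening 0.024
 drop hit False z 0.1559 [-0.1 -0.5  0.6] open 0.0237
[[0.472, -0.344, 0.475]]
d4 want [ 0.472 -0.344  0.475] see [array([ 0.469, -0.343,  0.486, 46.583, 24.478])]
 hit False opening 0.0236
 drop hit False z 0.1559 [-0.4 -0.   0.9] open 0.0234
[]
3 54.2583
```

```bash
python3 - <<'E'
from h import *
r.move_to(mag(0,-60,330),q(MY)); c,im=snap("wrist")
a=cv2.resize(im[65:185,197:317,::-1],(400,400),interpolation=cv2.INTER_CUBIC)
p=[0.50,-0.338]; yaw=-np.pi/2; yaw=-np.pi/2
r.move_to([0.502,-0.338,0.38],q(best_yaw([0.502,-0.338,0.38],-np.pi/2)))
c,im=snap("wrist","rods"); print(np.round(c["position"],3),np.round(telemetry.current_joints(),2))
for t in ["rod_c","stand_hole"]: print(t,[(np.round(d["at"],4).tolist(),round(d["score"],2)) for d in models.mark_of(t,"wrist")])
c2,im2=snap("top","top2")
cv2.imwrite("pics/chk.png",np.hstack([a,cv2.resize(im2[:,:,::-1],(400,300))[:,:],][0:1]+[cv2.copyMakeBorder(cv2.resize(im2[:,:,::-1],(400,300)),0,100,0,0,cv2.BORDER_CONSTANT)]))
print(telemetry.current_t())
E
python3 -c "
import cv2;im=cv2.imread('pics/rods.png');cv2.imwrite('pics/rodsb.png',cv2.resize(im[:300],(800,468),interpolation=cv2.INTER_CUBIC))"
```

```text
[ 0.583 -0.335  0.534] [-0.71  0.28  1.14  0.    1.72  0.86]
rod_c [([0.6268, -0.4224, 0.0892], 0.88), ([0.6742, -0.3424, -0.0001], 0.88), ([0.6741, -0.3407, 0.1195], 0.87), ([0.6268, -0.4254, -0.0042], 0.69), ([0.5454, -0.4365, 0.0025], 0.62), ([0.5423, -0.4341, 0.1267], 0.61)]
stand_hole [([0.5831, -0.3375, 0.0565], 0.97)]
56.6417
```

View pics/chk.png

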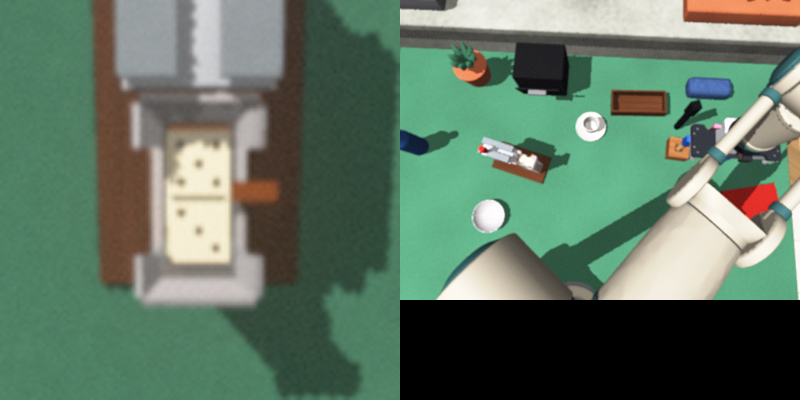

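View pics/rodsb.png

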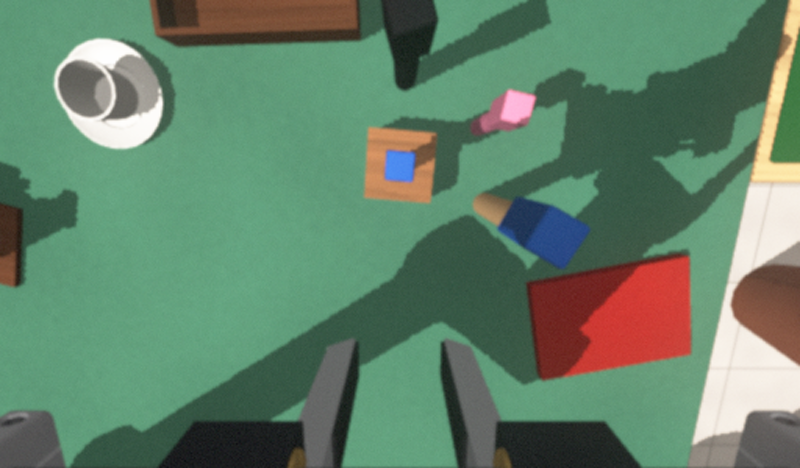

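The tube holds the dominoes flat, and no loose ones remain on the table.

In the wrist view the candidates are:
- Small blue rod at (400,166), in the wooden stand.
- Bigger blue rod at (545,232).
- Pink rod at (510,110).
- Black rod at (408,40).

Leaving out black and pink, the smaller of the two blue ones is the one in the stand, so that is the rod.

```bash
python3 - <<'E'
from h import *
c=vision.get_calibration("wrist"); im=cv2.imread("pics/rods.png")[:,:,::-1].astype(int)
sub=np.zeros(im.shape[:2],bool); sub[70:145,220:295]=1
def rect(m,z):
    k=max(cv2.findContours((m&sub).astype(np.uint8),cv2.RETR_EXTERNAL,cv2.CHAIN_APPROX_NONE)[0],key=cv2.contourArea)
    (x,y),s,t=cv2.minAreaRect((ray(c,k[:,0,:].astype(float),z)[:,:2]*1e3).astype(np.float32)); return x/1e3,y/1e3,s,(t+45)%90-45
b=rect((im[:,:,2]>im[:,:,0]+50)&(im[:,:,2]>130),0.190); print("blue",b)
print("block",rect((im[:,:,0]>im[:,:,2]+25)|(im[:,:,2]>im[:,:,0]+50),0.06))
yaw=best_yaw([b[0],b[1],.3],np.radians(b[3])); print(np.degrees(yaw))
np.save("rod.npy",[b[0],b[1],yaw])
r.move_to([b[0],b[1],0.36],q(yaw)); gripper_to(0.045); 
print("hit",r.move_l([b[0],b[1],0.182],vel=0.12,guard=6)); f0=F()
gripper_to(0,45); print("open",telemetry.current_opening(),F()-f0)
print("lift",r.move_l([b[0],b[1],0.27],vel=0.08,guard=15),F()-f0)
r.move_l([b[0],b[1],0.44],vel=0.25); print(telemetry.current_t())
E
```

```text
blue (0.5825081176757813, -0.3357350769042969, (21.332502365112305, 21.024953842163086), -4.913169860839844)
block (0.5828062133789063, -0.3360771484375, (71.8414535522461, 71.63130950927734), -4.686317443847656)
-4.913169860839844
hit False
open 0.02147454486617083 [0.50753056 1.66913188 1.95289695]
lift False [ 0.00624721  0.88351626 -2.18227109]
62.5
```

```bash
python3 - <<'E'
from h import *
r.move_to(mag(0,0,440),q(MY)); r.move_l(mag(0,0,172+165),vel=0.2); f0=F()
print("enter",r.move_l(mag(0,0,172+136),vel=0.06,guard=5),magF(F()-f0))
hit=r.move_l(mag(0,0,172+54),vel=0.04,guard=17)
print("push",hit,magF(F()-f0),"foot mm",telemetry.current_ee_pos()[2]*1e3-172,telemetry.current_opening())
c,im=snap("scene","push")
print(telemetry.current_t())
E
```

```text
enter False [-0.8  0.8  0.4]
push True [-0.3 -0.3  4.6] foot mm 64.07106783869193 0.021806896189798804
67.3583
```

```bash
python3 - <<'E'
from h import *
f0=F(); x,y,z=telemetry.current_ee_pos()
print(r.move_l([x,y,z-0.006],vel=0.01,guard=14),magF(F()),telemetry.current_ee_pos()[2]*1e3-172)
r.hold(0.3); print(magF(F()))
r.move_l(mag(0,0,172+150),vel=0.12); print("out",magF(F()),telemetry.current_opening()); r.move_l(mag(0,0,440),vel=0.25)
b=np.load("rod.npy"); r.move_to([b[0],b[1],0.44],q(b[2])); r.move_l([b[0],b[1],0.25],vel=0.2)
f0=F(); print("ins",r.move_l([b[0],b[1],0.1835],vel=0.06,guard=6),F()-f0,telemetry.current_ee_pos())
print(telemetry.current_t())
E
```

```text
True [-1.   0.1  3.8] 64.06252088239938
[-1.7 -0.1  5.9]
out [-0.1 -0.3 -1.2] 0.02179680429332929
ins False [-0.41508614 -0.30541571  0.19867388] [ 0.58278792 -0.33592853  0.18406435]
73.7083
```

```bash
python3 - <<'E'
from h import *
b=np.load("rod.npy"); f0=F(); r.move_l([b[0],b[1],0.182],vel=0.03,guard=6)
gripper_to(0.045); r.move_l([b[0],b[1],0.38],vel=0.2)
r.move_l([b[0]-0.082,b[1],0.40],vel=0.25); c,im=snap("wrist")
k=vision.get_calibration("wrist")
a=cv2.resize(im[:300,100:500,::-1],(400,300))
r.move_to(mag(0,-60,330),q(MY)); c,im=snap("wrist")
d=cv2.resize(im[65:185,197:317,::-1],(300,300),interpolation=cv2.INTER_CUBIC)
# oblique view of the tube's +x side (flag) from the scene camera
c,s=snap("scene"); e=None
u=R.from_matrix(Rq(c["orientation"])).inv().apply(mag(0,20,80)-c["position"]); u=((u/u[2])[:2]*c["fx"]+[c["cx"],c["cy"]]).astype(int)
e=cv2.resize(s[u[1]-50:u[1]+50,u[0]-50:u[0]+50,::-1],(300,300),interpolation=cv2.INTER_CUBIC)
cv2.imwrite("pics/chk2.png",np.hstack([cv2.resize(a,(400,300))[:, 50:250],d,e])); print(telemetry.current_t())
E
```

```text
77.9833
```

View pics/chk2.png

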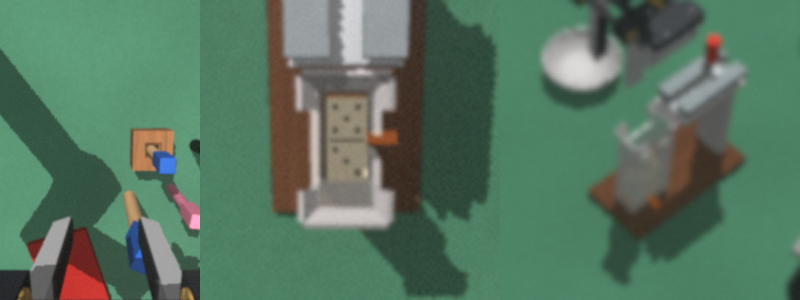

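The rod stands in its stand at (160,155). The stack is low in the tube and flat, and the flag is near the base at (655,200). Now I free the knob.

```bash
python3 - <<'E'
from h import *
def go(x,y,z=201,v=0.05,**k): g=r.move_l(mag(x,y,z),vel=v,**k); print(x,y,g,magF(F()))
r.move_to(mag(-14,118,290),q(MY)); go(-14,118,v=0.1,guard=6); gripper_to(0,25); print(telemetry.current_opening())
go(-14,123,guard=10); go(0,123,guard=10); go(0,100); go(0,60,v=0.08); go(0,47)
gripper_to(0.045); r.hold(0.3); r.move_l(mag(0,46,290),vel=0.2)
r.move_to(mag(0,-30,420),q(MY)); c,im=snap("wrist")
k=[(np.round(d["at"],4).tolist(),round(d["score"],2)) for d in models.mark_of("knob_c","wrist")]; print(k,mag(0,46,190))
a=cv2.resize(im[40:240,160:360,::-1],(400,400),interpolation=cv2.INTER_CUBIC)
r.move_to([0.3,-0.1,0.45],q(MY)); c,s=snap("scene")
cv2.imwrite("pics/end.png",np.hstack([a,cv2.resize(s[80:330,150:400,::-1],(400,400),interpolation=cv2.INTER_CUBIC)])); print(telemetry.current_t())
E
```

```text
-14 118 False [ 0.1 -0.6  0.4]
0.017677363028788952
-14 123 False [ 2.7 -5.3  2.9]
0 123 False [ 0.2 -4.5  3.9]
0 100 False [ 0.4 -4.8  4.5]
0 60 False [-1.  -3.4  5.5]
0 47 False [-0.2 -2.8  5. ]
[([0.5109, 0.2194, 0.1908], 0.7)] [0.51079783 0.21869426 0.19      ]
86.1833
```

View pics/end.png

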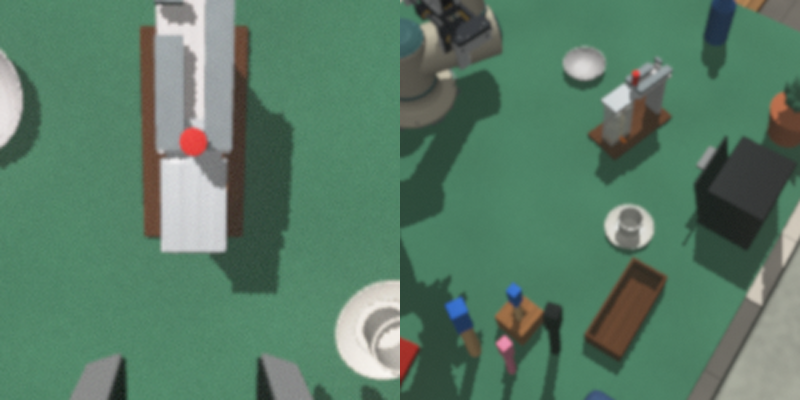

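The gate plate covers the mouth, with the knob at its shut position at (193,142). The rod is in its stand, no loose dominoes remain, and the cup, saucer, dish and box look unmoved.

```bash
python3 - <<'E'
from h import *
r.sign_off(); print(telemetry.current_t())
E
```

```text
the job is handed in; nothing more can be done
the job is handed in; nothing more can be done
```

The job is done and handed in; the clock read 86 s (limit 210 s) at my last check before handing in.

- **Gate opened:** I pulled the gate open by the red knob and parked it in the notch, where it held by itself.
- **Dominoes:** There were four loose dominoes, and all four were dropped flat into the tube. One of them had been knocked about 3 cm aside partway through, and I found it again before picking it up.
- **Push:** I used the small blue rod from the stand. The push stopped on the 17 N limit with the rod's foot 64.1 mm above the table, which is where a bottomed-out stack of four should be. A second push, limited to 14 N, stopped at the same height.
- **Rod and gate put back:** The rod is back in its stand. I freed the knob and guided the gate back until it was shut.

**Last checks:** The network put the knob within 1 mm of its shut position, and the picture shows the plate covering the mouth. The rod stands in its stand, no dominoes are left on the table, and the cup, saucer, dish and box look unmoved. No check failed or disagreed. I read the follower's position from the rod's depth and the orange flag in the picture, not from a direct sensor.

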